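Back off the rack clamp until its brake lets go

ROBOT

A 7-joint arm with a two-finger parallel gripper is mounted at the origin on the work surface. World frame = base frame: x ahead of the robot, y to its left, z up, the work surface at z = 0. Lengths are in m, angles in degrees, forces in N, time in s.
With the tool pointing down it reaches from about 0.4 to 0.9 m from the base axis. Payload 5.5 kg.
Tool frame: the origin (TCP) lies at the very end of the fingers, on their centre line; the grasp point (between the pads) lies 19 mm behind it; z points along the fingers, y is the line along which they close (so a half turn about z gives the same grasp; the last joint's range is limited). The gripper opens to 85 mm and grips with 20 to 120 N. Pads are 22 mm wide; open, the fingers measure 114 mm over their backs; the gripper's body (76 mm by 85 mm) begins 54 mm behind the grasp point. The pads swing forward as they close: fully open they stand 13 mm farther back than shut.
Start: joints at [86.299, 28.699, -24.465, 88.831, 12.651, 65.22, -12.049], TCP at [0.209, -0.615, 0.231] pointing down, gripper open.
Joint ranges: [-164.97, 164.97], [-17.58, 116.51], [-87.97, 89.64], [11.32, 138.91], [-80.73, 260.73], [10.89, 115.49], [-147.41, 147.41]. Speed limits (degrees/s): [147.25, 147.25, 180, 180, 180, 180, 180].

INTERFACE

Orientations are given as [roll, pitch, yaw] about the fixed x, y, z axes, in that order (R = Rz(yaw) Ry(pitch) Rx(roll)).
In Python, from workcell import bot, vision, finish_job gives the robot as it stands. The module is installed in compiled form; this text tells all that it offers.
- The arm moves only by the tool step_arm, never from a script. Its argument "increments" is one flat list of numbers, 5 for each row, row after row: the opening in per cent of the stroke, from 0 (shut) to 100 (fully open), then the shift along the tool's x, y, z in units of 25 mm (1.0 is 25 mm), then the turn about the tool's z in units of 5 degrees (1.0 is 5 degrees). In form: [hand, tx, ty, tz, spin, hand, tx, ty, tz, spin, ...]. A call has 1 to 5 rows; each row is the pose to reach, as a shift and turn from the pose commanded when the call began, along the tool's axes at that moment; what a row does not reach only later rows make up. A row lasts 1/12 s, in which the tool goes at most 41.7 mm and 7.16 degrees, less where a joint would pass 70% of its speed; a pose out of reach is approached as far as the arm can. A call with a gripper value outside its range is refused whole. The fingers move at their own pace and stop on an object; "newtons" is the grip in N (left out, the last holds). Time passes only in rows, so rows that repeat a pose let the fingers close. It gives the time, the measured TCP pose, the force, the opening and the grip force at its end, in the units of the state.
- bot.get_state(): the state, without advancing time (a new reading comes with each control period).
- vision.get_image(name): name is "scene" or "top"; returns (picture, depth): 400x640x3 uint8, blue, green, red; 400x640 float32, m along the optical axis (not along the pixel's ray), 0 where there is no reading.
- vision.camera_info(name): a dict with "vertical_fov" (degrees; the focal length in pixels is half the picture's height over the tangent of half this angle, whatever the lens; pixels are square), "cx", "cy" (the principal point, pixels), "k1" (the pictures are not rectified: a ray, as slopes to the right and down, at radius r is drawn at 1 + k1 r^2 times it, then the intrinsics apply), "extrinsics" (4x4, takes a point from camera to world coordinates). Camera axes: x right, y up, looking along -z (the intrinsics and any distortion apply to the point x, -y, -z); pixel columns grow to the right and rows downward; lengths in m; the calibration is good to about 2 mm. A picture is of the moment at which its call begins. camera_info takes no time and is no camera call.
- finish_job(): hands the job in; it is judged then, once.
The state is a dict: "time_s": time; "q": joint angles; "qvel": joint speeds; "joint_efforts": joint torques, N m; "position": TCP position; "ee_rot": TCP orientation; "force": force on the tool from outside, world axes, zero at the start; "ft_torque": the same for the moment, N m; "gripper_width": opening from 0.0 (shut) to 1.0 (fully open); "grasp_force": force on a finger pad.
Only numpy, scipy, OpenCV 4.12 (cv2) and the standard library are available. Lean on these libraries where they do the work, as an engineer would, in place of code of your own. Each camera call takes 0.05 s, during which the arm holds its last target. There are 200 camera calls.

TASK

The bench clamp is still run in against a boxed part. Fold the ratchet pawl up clear of the toothed bar and leave it up, then turn the crank clockwise to wind the bar back until the brake lets go and the crank suddenly turns light; stop there and let go, because wound further the brake grips again. Move the bar only with the crank, and leave the boxed part and the other things on the bench where they are.

Things in the scene. Friction and masses are not known exactly. Their poses are not given: they have to be found in the camera images.
- frame: fixed steel rack clamp. Origin on the bench under the middle of its grey gearbox (90 x 140 x 87 mm in x, y, z). Frame axes: y along the toothed bar, crank leaning to -x, z up. Base plate 12 mm thick, x -60 to +100, y -300 to +400 mm. Boxed part and upright fence at +y, pawl at -y
- bar: steel toothed bar, 540 x 20 mm, teeth on top to z 71 mm, jaw plate at its +y end (90 mm wide, to z 85). Axes as the frame's, origin starts at the frame's. Slides to the frame's -y as it is wound back, 10 mm per rad of crank, at most 180 mm. A hidden spring brake grips it from below
- crank_axis (a point): point on the crank's axis, fixed at (-10, 0, 115) mm in the frame. The axis leans 35 degrees from vertical to the frame's -x: upwards it is (-0.574, 0, 0.819). Clockwise, seen from above, winds the bar back. The brake lets go at an unseen place, new each time, 62 to 110 mm (1 to 1.75 turns) on; after about 25 mm more (140 degrees) it grips again, harder; winding back helps
- knob_mid (a point): middle of the crank's black round knob: 24 mm thick, 55 mm long along the crank's axis, spinning freely (grip it firmly, or it slips out). Circles the axis at 55 mm radius, in a plane 38 mm up the axis from crank_axis; starts anywhere. Takes about 10 N to turn with the brake on, under 2 N when it has let go. With the pawl down it will not turn; above about 36 N a clutch slips
- pawl_handle (a point): middle of the upright handle blade of the ratchet pawl: 14 mm thick (frame x), 62 mm long (frame y), 30 mm high; it starts at (0, -255, 108) mm in the frame, 85 mm towards -y and 53 mm above the pawl's hinge
- pawl_hinge (a point): middle of the pawl's hinge, fixed to the frame at (0, -170, 55) mm; the hinge's line runs along the frame's x
- pawl (a joint): pawl angle in rad: 0 = down in the teeth, grows as the handle end is lifted up and over towards the crank, stop at 0.9. Clear of the teeth from about 0.35, counts as folded up from 0.6. A stiff hinge (about 3 N at the handle) keeps it where it is left
- boxed_part_mid (a point): centre of a loose brown carton, 100 x 90 x 100 mm, standing on the frame's base plate between jaw and fence; leave it alone
- bulb_box_mid (a point): centre of a small loose brown carton, 70 x 110 x 45 mm, on the bench; leave it alone
- spray_can: loose can, 58 mm diameter, 170 mm high, standing on the bench, origin under its base; leave it alone
- grease_jar: loose jar, 80 mm diameter, 90 mm high, standing on the bench, origin under its base; leave it alone
- guard_rail (a point): middle of the steel guard rail above the gearbox's +x half, fixed to the frame at (63, 0, 259) mm: it spans x 36 to 90, y -140 to 140, z 245 to 273 mm in the frame, on 20 mm posts at x 80, y -130 and 130 mm. It keeps a gripper from standing upright over the crank

How it is judged:
By the outcome, as a careful person would: the job done as asked, in the order asked, and still so for the second after the job is handed in, with the robot touching nothing.
It also fails if it takes over 72 s, if anything falls off the work surface, if the arm or the gripper's body presses on something with over 40 N, if the wrist force passes 120 N, or if a joint passes its speed limit or range.

## Working session

There is one attempt and no reset: what is moved stays moved. The work goes in short steps, Python scripts to look and compute and a tool call to move; the robot and the scene stay as the last step left them, time stands still between calls to the robot, and variables do not carry over. Pictures are saved under pics/ and viewed, at most 10 in all, crops included, and the job is handed in when it is done.

Besides the shell and the picture viewer there is one more tool, called after "Request:" in YAML: its name, and indented under it one key for each argument. step_arm: Moves the arm, as the interface text tells. Its arguments: {"type":"object","properties":{"increments":{"type":"array","items":{"type":"number"}},"newtons":{"type":"number"}},"required":["increments"]}

```bash
mkdir -p pics; cat > h.py <<'E'
import numpy as np, cv2
from workcell import bot, vision
from scipy.spatial.transform import Rotation as R
def cam(n):
    i=vision.camera_info(n); f=200/np.tan(np.radians(i['vertical_fov'])/2)
    return i,f,np.array(i['extrinsics'])
def pts(n,uv,d):
    """pixels + depth -> world"""
    i,f,E=cam(n); K=np.array([[f,0,i['cx']],[0,f,i['cy']],[0,0,1.]])
    s=undist(i,f,np.asarray(uv,float)); d=np.asarray(d)[:,None]
    c=np.hstack([s*d*[1,-1],-d]); return c@E[:3,:3].T+E[:3,3]
def undist(i,f,uv):
    s=(uv-[i['cx'],i['cy']])/f; 
    return cv2.undistortPoints(s.reshape(-1,1,2),np.eye(3),np.array([i['k1'],0,0,0.])).reshape(-1,2)
def proj(n,P):
    i,f,E=cam(n); c=(np.atleast_2d(P)-E[:3,3])@E[:3,:3]; s=c[:,:2]*[1,-1]/-c[:,2:]
    return s*(1+i['k1']*(s**2).sum(1,keepdims=True))*f+[i['cx'],i['cy']]
def cloud(n,dep):
    v,u=np.nonzero(dep>0); P=np.full(dep.shape+(3,),np.nan); P[v,u]=pts(n,np.c_[u,v],dep[v,u]); return P
E
python3 - <<'E'
from h import *
for n in('scene','top'):
    p,d=vision.get_image(n); cv2.imwrite(f'pics/{n}0.png',p); np.savez(f'{n}0.npz',p=p,d=d)
    i,f,E=cam(n);print(n,f,i['k1'],E.round(3).tolist())
s=bot.get_state();print(s['position'],s['ee_rot'],s['force'],s['time_s'])
E
```

```text
scene 408.47936212727456 0.0046680159490000706 [[-0.856, 0.466, -0.225, 0.207], [-0.517, -0.766, 0.383, 0.596], [0.006, 0.444, 0.896, 1.423], [0.0, 0.0, 0.0, 1.0]]
top 450.18335453613776 0.018164142672529516 [[0.008, 0.998, -0.067, 0.43], [-1.0, 0.008, -0.004, 0.063], [-0.003, 0.067, 0.998, 1.605], [0.0, 0.0, 0.0, 1.0]]
[ 0.2090235  -0.61480589  0.23035775] [-1.79898341e+02 -1.62855537e-03  1.87861392e+01] [-0.66755243 -0.10959809  0.33392861] 0.1
```

View pics/scene0.png

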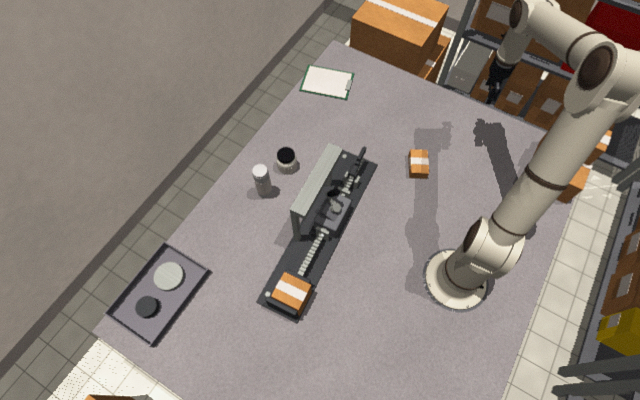

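View pics/top0.png

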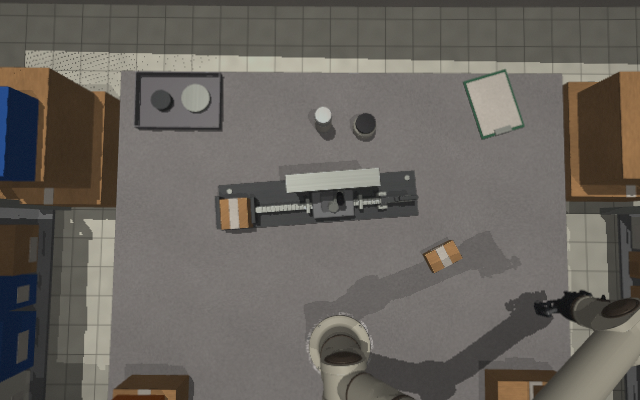

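The scene shows the clamp ahead of the robot, with the rail at top-view pixels (285–380, 170–192), the carton at (235,212), the crank at about (337,203) and the pawl at about (400,198). The bulb box is at (442,256), the can at (323,117) and the jar at (365,125). Next I'll measure the frame pose and the knob.

```bash
python3 - <<'E'
from h import *
z=np.load('top0.npz');P=cloud('top',z['d']);Q=np.load('scene0.npz');S=cloud('scene',Q['d'])
def rect(P,lo,hi,box):
    m=(P[...,2]>lo)&(P[...,2]<hi)&(P[...,0]>box[0])&(P[...,0]<box[1])&(P[...,1]>box[2])&(P[...,1]<box[3])
    X=P[m]; return cv2.minAreaRect(X[:,:2].astype(np.float32)),len(X),np.median(X[:,2])
box=(.3,.75,-.35,.6)
for n,C in(('top',P),('scene',S)):
    print(n,'rail',rect(C,.262,.285,box)); print('plate',rect(C,.007,.018,box))
    g=C[...,2]; print('bench z',np.nanmedian(g[(abs(g)<.02)]))
E
```

```text
top rail (((0.554128110408783, 0.03246012330055237), (0.05477093160152435, 0.28006285429000854), 4.852303981781006), 1722, np.float64(0.2724602775382756))
plate (((0.5255082845687866, 0.12499585747718811), (0.44896647334098816, 0.9473412036895752), 0.15499132871627808), 4326, np.float64(0.011308420178486656))
bench z 7.317556313368723e-05
scene rail (((0.5541103482246399, 0.03583144396543503), (0.05566749721765518, 0.28195425868034363), 4.81398344039917), 1322, np.float64(0.27240067012371716))
plate (((0.5254952907562256, 0.12526363134384155), (0.9404122233390808, 0.4491041302680969), 89.95836639404297), 3711, np.float64(0.011460132132760092))
bench z 7.012450472632104e-05
```

```bash
cat >> h.py <<'E'
TH=np.radians(4.83); RF=R.from_euler('z',4.83,degrees=True).as_matrix()
O=np.array([.5541,.0341,0])-RF@[.063,0,0]
toF=lambda X:(X-O)@RF
toW=lambda X:np.asarray(X)@RF.T+O
AX=np.array([-.574,0,.819]); CA=np.array([-.010,0,.115]); E2=np.array([.819,0,.574]); EY=np.array([0,1.,0])
def crank(C):
    F=toF(C.reshape(-1,3))-CA; return np.c_[F@E2,F@EY,F@AX]
def knob(n,C):
    c=crank(C); r=np.hypot(c[:,0],c[:,1]); m=(c[:,2]>.02)&(c[:,2]<.072)&(r>.035)&(r<.075)
    k=c[m]; return k
E
python3 - <<'E'
from h import *
print(O)
for n in('top','scene'):
    z=np.load(n+'0.npz');C=cloud(n,z['d']);k=knob(n,C)
    k=k[k[:,0]<.04]
    print(n,len(k),k.mean(0),k.min(0),k.max(0),np.degrees(np.arctan2(k[:,1].mean(),k[:,0].mean())))
    F=toF(C.reshape(-1,3)); m=(abs(F[:,0])<.03)&(F[:,1]<-.2)&(F[:,1]>-.32)&(F[:,2]>.1)&(F[:,2]<.14); print('pawl',m.sum(),F[m].mean(0),F[m].min(0),F[m].max(0))
    col=(0,0,255)
    uv=proj(n,toW([-.0318,0,.1461]))[0].astype(int);p=z['p'][uv[1]-50:uv[1]+50,uv[0]-65:uv[0]+65];cv2.imwrite(f'pics/c_{n}.png',cv2.resize(p,None,fx=4,fy=4))
a,b=[cv2.imread(f'pics/c_{n}.png') for n in('top','scene')];cv2.imwrite('pics/c.png',cv2.resize(np.vstack([a,b]),None,fx=.75,fy=.75))
E
```

```text
[0.49132372 0.02879543 0.        ]<stdin>:6: RuntimeWarning: Mean of empty slice.
  ret = um.true_divide(
Traceback (most recent call last):
ValueError: zero-size array to reduction operation minimum which has no identity
```

```bash
python3 - <<'E'
from h import *
for n in('top','scene'):
    z=np.load(n+'0.npz');C=cloud(n,z['d']);k=knob(n,C)
    if len(k): print(n,len(k),k.mean(0),k.min(0),k.max(0),np.degrees(np.arctan2(k[:,1].mean(),k[:,0].mean())))
    F=toF(C.reshape(-1,3)); m=(abs(F[:,0])<.03)&(F[:,1]<-.2)&(F[:,1]>-.32)&(F[:,2]>.1)&(F[:,2]<.14); print('pawl',m.sum(),F[m].mean(0),F[m].min(0),F[m].max(0))
    uv=proj(n,toW([-.0318,0,.1461]))[0].astype(int);p=z['p'][uv[1]-50:uv[1]+50,uv[0]-65:uv[0]+65];cv2.imwrite(f'pics/c_{n}.png',cv2.resize(p,None,fx=4,fy=4))
a,b=[cv2.imread(f'pics/c_{n}.png') for n in('top','scene')];cv2.imwrite('pics/c.png',cv2.resize(np.vstack([a,b]),None,fx=.75,fy=.75))
E
```

```text
top 79 [ 0.05614535 -0.02331231  0.04937728] [ 0.0427253  -0.03548573  0.0226384 ] [ 0.06501415 -0.01185691  0.06461034] -22.548885930559244
pawl 100 [-0.00038132 -0.24439896  0.11867361] [-0.00716354 -0.2791673   0.10232705] [ 0.00679179 -0.20868071  0.12913173]
scene 68 [ 0.05446815 -0.01565219  0.04765117] [ 0.04336089 -0.03024159  0.02070114] [ 0.06294536 -0.00719914  0.0673528 ] -16.03275215922587
pawl 81 [-0.00095789 -0.23887399  0.11651243] [-0.00726034 -0.2808705   0.10015853] [ 0.00673857 -0.20308443  0.12884211]
```

View pics/c.png

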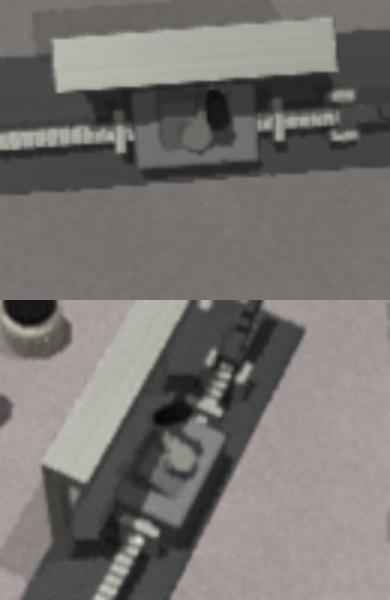

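The knob is at about -22° on its circle, a little towards -y from the +x (rail) side. The pawl handle is where expected at frame y -0.255 (tops at z 0.129). The tool can't tilt, so I'll plan upright grasps that keep the gripper body clear of the rail.

```bash
cat >> h.py <<'E'
def go(F,yaw=None):
    """increments from the measured pose to TCP F (frame coords), yaw in frame (deg)"""
    s=bot.get_state(); M=R.from_euler('xyz',s['ee_rot'],degrees=True).as_matrix()
    d=M.T@(toW(F)-s['position'])/.025
    t=0 if yaw is None else -((yaw+4.83-s['ee_rot'][2]+180)%360-180)/5
    print('inc',d.round(2),'spin',round(t,2),'dist mm',round(np.linalg.norm(d)*25))
def st():
    s=bot.get_state(); print('t',round(s['time_s'],2),'F',(toF(s['position'])*1e3).round(1),'rot',np.round(s['ee_rot'],1),'force',(s['force']@RF).round(1),'w',round(s['gripper_width'],3),round(s['grasp_force'],1),'q',np.round(s['q']))
E
python3 -c "
from h import *
st();go([0,-.255,.20],90)"
```

```text
t 0.1 F [-335.5 -617.5  230.4] rot [-179.9   -0.    18.8] force [-0.7 -0.1  0.3] w 0.999 0.0 q [ 86.  29. -24.  89.  13.  65. -12.]
inc [ 16.52 -10.84   1.23] spin -15.21 dist mm 495
```

Request:
step_arm:
  increments: [100,0.8,-0.5,0,-0.8,100,2.1,-1.4,0,-2.2,100,3.5,-2.3,0,-3.6,100,4.9,-3.2,0,-5,100,6.3,-4.1,0,-6.4]
  newtons: 50

```text
time_s: 0.52
position: [0.3259, -0.4658, 0.2309]
ee_rot: [-180.0, -0.0, 51.1]
force: [0.9, -1.4, 0.4]
gripper_width: 1.002
grasp_force: 0.0
```

```bash
python3 -c "
from h import *
st();go([0,-.255,.20],90)"
```

```text
t 0.52 F [-206.4 -478.9  230.9] rot [-180.    -0.    51.1] force [ 0.8 -1.5  0.4] w 1.002 0.0 q [ 80.  22. -35. 101.  14.  62.   1.]
inc [12.18 -0.23  1.24] spin -8.75 dist mm 306
```

Request:
step_arm:
  increments: [100,1.3,0,0.1,-1.4,100,2.7,-0.1,0.2,-2.8,100,4.1,-0.1,0.4,-4.2,100,5.5,-0.1,0.5,-5.6,100,6.9,-0.1,0.6,-7]

```text
time_s: 0.93
position: [0.4329, -0.3309, 0.2159]
ee_rot: [-180.0, -0.0, 86.1]
force: [0.8, -1.4, 0.1]
gripper_width: 1.001
grasp_force: 0.0
```

```bash
python3 -c "
from h import *
st();go([0,-.255,.18],90)"
```

```text
t 0.93 F [ -88.5 -353.5  215.9] rot [-180.    -0.    86.1] force [ 0.7 -1.4  0.1] w 1.001 0.0 q [ 71.  23. -45. 104.  19.  60.  14.]
inc [4.43 2.9  1.44] spin -1.74 dist mm 137
```

Request:
step_arm:
  increments: [60,1.3,0.9,0.3,-0.5,60,2.5,1.7,0.6,-1,60,3.5,2.3,1.0,-1.5,60,4.2,2.8,1.3,-1.7,60,4.4,2.9,1.5,-1.7]

```text
time_s: 1.35
position: [0.515, -0.2231, 0.1781]
ee_rot: [179.9, -0.2, 94.7]
force: [0.5, 1.0, -0.0]
gripper_width: 0.598
grasp_force: 0.0
```

```bash
python3 -c "
from h import *
st();go([0,-.255,.097],90)"
```

```text
t 1.35 F [   2.4 -253.   178.1] rot [179.9  -0.2  94.7] force [ 0.5  0.9 -0. ] w 0.598 0.0 q [ 57.  28. -47. 104.  24.  58.   5.]
inc [-0.09 -0.1   3.24] spin -0.03 dist mm 81
```

Request:
step_arm:
  increments: [60,0,-0.1,1,0,60,0,-0.1,2,0,60,-0.1,-0.1,2.8,0,60,-0.1,-0.1,3.2,0,20,-0.1,-0.1,3.2,0]

```text
time_s: 1.77
position: [0.5083, -0.231, 0.0963]
ee_rot: [-179.8, -0.1, 94.2]
force: [0.3, -0.2, 0.9]
gripper_width: 0.473
grasp_force: 0.0
```

Request:
step_arm:
  increments: [0,0,0,0,0,0,0,0,0,0,0,0,0,0,0,0,0,0,0,0]
  newtons: 50

```text
time_s: 2.1
position: [0.5142, -0.2303, 0.1009]
ee_rot: [179.6, 0.1, 94.4]
force: [7.1, 1.6, -5.1]
gripper_width: 0.15
grasp_force: 53.5
```

```bash
python3 -c "
from h import *
st()
s=bot.get_state();p=toF(s['position'])*1e3
y=-255+170
import math
for a in (.1,.2,.3,.4,.5,.6,.7,.75):
  dy=-85*math.cos(a)+53*math.sin(a)+85; dz=53*math.cos(a)+85*math.sin(a)-53
  print(a,round(dy/25,2),round(-dz/25,2))"
```

```text
t 2.1 F [   1.  -260.1  100.9] rot [1.796e+02 1.000e-01 9.440e+01] force [ 7.2  1.  -5.1] w 0.15 53.5 q [ 54.  34. -43. 107.  30.  50.   1.]
0.1 0.23 -0.33
0.2 0.49 -0.63
0.3 0.78 -0.91
0.4 1.09 -1.16
0.5 1.43 -1.37
0.6 1.79 -1.55
0.7 2.17 -1.69
0.75 2.36 -1.75
```

Request:
step_arm:
  increments: [0,0.28,0,-0.35,0,0,0.5,0,-0.6,0,0,0.76,0,-0.81,0,0,1.2,0,-1.14,0,0,1.69,0,-1.41,0]

```text
time_s: 2.52
position: [0.5108, -0.1899, 0.1361]
ee_rot: [179.6, 0.2, 94.3]
force: [9.1, -2.3, -10.1]
gripper_width: 0.149
grasp_force: 49.4
```

Request:
step_arm:
  increments: [0,0.2,0,-0.1,0,0,0.5,0,-0.2,0,0,0.8,0,-0.28,0,0,1.05,0,-0.35,0,0,1.05,0,-0.35,0]

```text
time_s: 2.93
position: [0.5086, -0.1631, 0.1454]
ee_rot: [179.6, 0.2, 94.4]
force: [5.4, -1.3, -2.9]
gripper_width: 0.151
grasp_force: 49.3
```

```bash
python3 -c "
from h import *
st()
p,d=vision.get_image('scene');C=cloud('scene',d)
a=proj('scene',toW([0,-.2,.1]))[0].astype(int)
cv2.imwrite('pics/p1.png',cv2.resize(p[a[1]-60:a[1]+60,a[0]-80:a[0]+80],None,fx=4,fy=4))"
```

```text
t 2.93 F [   1.1 -192.7  145.4] rot [179.6   0.2  94.4] force [ 5.2 -1.8 -2.9] w 0.151 49.3 q [ 52.  28. -46. 110.  26.  52.  -3.]
```

View pics/p1.png

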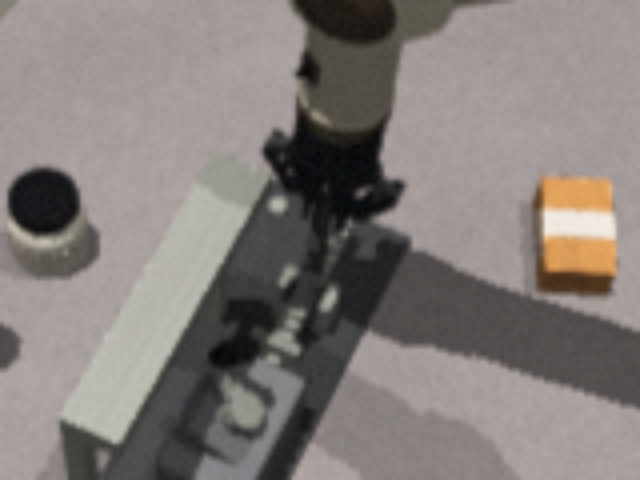

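The gripper has the pawl handle folded up to about 0.75 rad by the tool travel. Releasing it and withdrawing upwards.

Request:
step_arm:
  increments: [45,0,0,0,0,45,0,0,0,0,45,0,0,-0.8,0,45,0,0,-2,0,45,0,0,-3.4,0]

```text
time_s: 3.4
position: [0.5039, -0.1619, 0.2278]
ee_rot: [-179.8, -0.1, 94.3]
force: [0.9, -0.8, 0.5]
gripper_width: 0.45
grasp_force: 0.0
```

```bash
python3 -c "
from h import *
st();go([-.09,-.09,.26],0)"
```

```text
t 3.4 F [  -3.5 -191.1  227.8] rot [-1.798e+02 -1.000e-01  9.430e+01] force [ 0.8 -0.9  0.5] w 0.45 0.0 q [ 56.  22. -50. 106.  19.  62.   3.]
inc [ 4.01 -3.5  -1.27] spin 17.89 dist mm 137
```

Request:
step_arm:
  increments: [50,0.3,-0.6,-0.4,1.0,50,0.8,-1.4,-0.8,2.4,50,1.5,-2.2,-1.2,3.8,50,2.3,-3,-1.3,5.2,50,3.1,-3.5,-1.3,6.6]

```text
time_s: 3.82
position: [0.411, -0.0911, 0.2612]
ee_rot: [179.9, 0.1, 60.9]
force: [-0.2, -0.4, -0.8]
gripper_width: 0.5
grasp_force: 0.0
```

Request:
step_arm:
  increments: [50,0,0,0,1.4,50,0,0,0,2.8,50,0,0,0,4.2,50,0,0,0,5.6,50,0,0,0,7]

```text
time_s: 4.23
position: [0.4123, -0.0914, 0.2609]
ee_rot: [179.9, 0.0, 25.9]
force: [0.9, -0.5, 0.1]
gripper_width: 0.503
grasp_force: 0.0
```

```bash
cat >> h.py <<'E'
def look(n):
    p,d=vision.get_image(n);C=cloud(n,d);c=crank(C); r=np.hypot(c[:,0],c[:,1]); bl=p.reshape(-1,3).max(1)<75
    k=c[bl&(c[:,2]>.015)&(c[:,2]<.07)&(r>.03)&(r<.08)]
    if len(k): y=(np.percentile(k[:,1],2)+np.percentile(k[:,1],98))/2; print(n,len(k),'knob mean',k.mean(0).round(4),'y',round(y,4),np.degrees(np.arctan2(k[:,1].mean(),k[:,0].mean())).round(1))
    F=toF(C.reshape(-1,3)); m=(abs(F[:,0])<.009)&(F[:,1]<-.13)&(F[:,1]>-.3)&(F[:,2]>.125)&(F[:,2]<.19)
    if m.any(): print('pawl',m.sum(),F[m].mean(0).round(4),F[m].min(0).round(4),F[m].max(0).round(4))
    return p,C
E
python3 -c "
from h import *
st();look('top');look('scene');go([-.008,-.021,.235],0)"
```

```text
t 4.23 F [ -88.9 -113.1  260.9] rot [179.9   0.   25.9] force [ 0.9 -0.6  0.1] w 0.503 0.0 q [ 56.   4. -49. 117.   3.  61. -58.]
top 83 knob mean [ 0.056  -0.0233  0.0472] y -0.0238 -22.6
pawl 91 [-0.0007 -0.1946  0.1603] [-0.0073 -0.2265  0.1314] [ 0.0066 -0.1671  0.1829]
scene 70 knob mean [ 0.0549 -0.0156  0.0471] y -0.0181 -15.9
pawl 85 [-0.0012 -0.188   0.1551] [-0.0073 -0.2205  0.1256] [ 0.0075 -0.1619  0.1787]
inc [ 4.35 -2.25  1.03] spin 4.28 dist mm 125
```

Request:
step_arm:
  increments: [55,0.9,-0.5,0.2,0.9,55,2.0,-1.0,0.4,1.9,55,3.1,-1.6,0.6,2.9,55,3.9,-2.1,0.8,3.8,55,4.2,-2.25,0.9,4.3]

```text
time_s: 4.75
position: [0.483, 0.0094, 0.2379]
ee_rot: [-179.9, -0.1, 5.0]
force: [0.9, -0.1, -0.6]
gripper_width: 0.547
grasp_force: 0.0
```

```bash
python3 -c "
from h import *
st();go([-.011,-.021,.173],0)"
```

```text
t 4.75 F [ -9.9 -18.7 237.9] rot [-1.799e+02 -1.000e-01  5.000e+00] force [ 0.8 -0.2 -0.6] w 0.547 0.0 q [  39.   15.  -50.  111.   13.   60. -101.]
inc [-0.05  0.1   2.6 ] spin 0.04 dist mm 65
```

Request:
step_arm:
  increments: [55,0,0.1,0.6,0,55,0,0.1,1.3,0,55,0,0.1,2,0,55,-0.05,0.1,2.5,0,55,-0.05,0.1,2.6,0]

```text
time_s: 5.17
position: [0.4789, 0.0027, 0.171]
ee_rot: [-180.0, 0.2, 5.0]
force: [-1.3, -0.1, 0.2]
gripper_width: 0.547
grasp_force: 0.0
```

Request:
step_arm:
  increments: [0,0,0,0,0,0,0,0,0,0,0,0,0,0,0,0,0,0,0,0]
  newtons: 100

```text
time_s: 5.5
position: [0.4806, 0.0034, 0.1737]
ee_rot: [-180.0, -0.0, 4.9]
force: [-3.5, 2.2, 3.2]
gripper_width: 0.212
grasp_force: 97.6
```

```bash
python3 -c "
from h import *
st();p,d=vision.get_image('scene')
a=proj('scene',toW([0,-.03,.18]))[0].astype(int)
cv2.imwrite('pics/k1.png',cv2.resize(p[a[1]-50:a[1]+50,a[0]-65:a[0]+65],None,fx=4,fy=4))"
```

```text
t 5.5 F [-12.8 -24.4 173.7] rot [-180.    -0.     4.9] force [-3.3  2.5  3.2] w 0.212 97.6 q [  37.   20.  -47.  115.   18.   52. -105.]
```

View pics/k1.png

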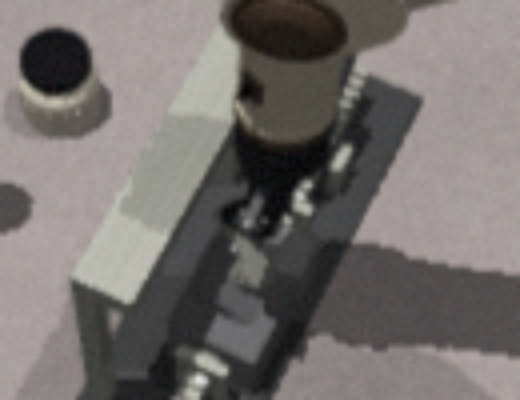

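Width 0.212 means the pads hold only a chord of the 24 mm knob, so I'll regrip higher and slightly towards +x.

Request:
step_arm:
  increments: [45,0,0,0,0,45,0,0,0,0,45,0.05,0,-0.4,0,45,0.1,0,-0.4,0,30,0.1,0,-0.4,0]

```text
time_s: 5.97
position: [0.4845, 0.0026, 0.1838]
ee_rot: [180.0, -0.1, 4.7]
force: [-0.6, 1.9, 0.2]
gripper_width: 0.325
grasp_force: 1.2
```

Request:
step_arm:
  increments: [0,0,0,0,0,0,0,0,0,0,0,0,0,0,0,0,0,0,0,0]
  newtons: 110

```text
time_s: 6.3
position: [0.484, 0.0032, 0.1839]
ee_rot: [180.0, -0.1, 4.8]
force: [-1.6, 0.7, 9.0]
gripper_width: 0.22
grasp_force: 107.6
```

```bash
python3 -c "
from h import *
st()"
```

```text
t 6.3 F [ -9.4 -24.9 183.9] rot [ 1.8e+02 -1.0e-01  4.8e+00] force [-1.5  0.8  9. ] w 0.22 107.6 q [  37.   19.  -48.  114.   18.   54. -105.]
```

```bash
cat >> h.py <<'E'
def arc(a0,steps):
    """tool-axis units for the knob going from a0 to each angle (deg, clockwise = falling)"""
    for a in steps:
        x,y=55*(np.cos(np.radians([a,a0]))),55*np.sin(np.radians([a,a0])); de=(x[0]-x[1])/25
        print(a,[round(v,2) for v in(.819*de,-(y[0]-y[1])/25,-.574*de)],end=' ')
    print()
E
python3 -c "
from h import *
arc(-27,[-35,-43,-51,-60,-69]);arc(-69,[-74,-79,-84,-90,-90]);arc(-69,[-78,-87,-96,-105,-114])"
```

```text
-35 [np.float64(-0.13), np.float64(0.26), np.float64(0.09)] -43 [np.float64(-0.29), np.float64(0.5), np.float64(0.2)] -51 [np.float64(-0.47), np.float64(0.71), np.float64(0.33)] -60 [np.float64(-0.7), np.float64(0.91), np.float64(0.49)] -69 [np.float64(-0.96), np.float64(1.06), np.float64(0.67)] 
-74 [np.float64(-0.15), np.float64(0.06), np.float64(0.1)] -79 [np.float64(-0.3), np.float64(0.11), np.float64(0.21)] -84 [np.float64(-0.46), np.float64(0.13), np.float64(0.32)] -90 [np.float64(-0.65), np.float64(0.15), np.float64(0.45)] -90 [np.float64(-0.65), np.float64(0.15), np.float64(0.45)] 
-78 [np.float64(-0.27), np.float64(0.1), np.float64(0.19)] -87 [np.float64(-0.55), np.float64(0.14), np.float64(0.39)] -96 [np.float64(-0.83), np.float64(0.13), np.float64(0.58)] -105 [np.float64(-1.11), np.float64(0.07), np.float64(0.78)] -114 [np.float64(-1.38), np.float64(-0.04), np.float64(0.97)]
```

Request:
step_arm:
  increments: [0,-0.13,0.26,0.09,0,0,-0.29,0.5,0.2,0,0,-0.47,0.71,0.33,0,0,-0.7,0.91,0.49,0,0,-0.96,1.06,0.67,0]

```text
time_s: 6.72
position: [0.4668, -0.0234, 0.1696]
ee_rot: [-180.0, -0.6, 4.9]
force: [1.0, 3.8, 22.0]
gripper_width: 0.218
grasp_force: 109.0
```

```bash
python3 -c "
from h import *
st();look('top');look('scene')"
```

```text
t 6.72 F [-28.9 -50.  169.6] rot [-180.    -0.6    4.9] force [ 1.3  3.7 22. ] w 0.218 109.0 q [  41.   18.  -47.  118.   17.   50. -101.]
pawl 91 [-0.0007 -0.1947  0.1597] [-0.0073 -0.2261  0.1293] [ 0.0066 -0.1667  0.1812]
scene 24 knob mean [ 0.0272 -0.0438  0.0309] y -0.0458 -58.2
```

Releasing and regripping deeper, since this part of the circle is clear of the rail.

Request:
step_arm:
  increments: [45,0,0,0,0,45,0,0,0,0,45,0.2,0,0.3,0,45,0.2,0,0.55,0,25,0.2,0,0.55,0]

```text
time_s: 7.23
position: [0.4655, -0.0251, 0.1505]
ee_rot: [-179.9, 0.1, 4.8]
force: [0.7, 0.8, 0.7]
gripper_width: 0.323
grasp_force: 0.0
```

Request:
step_arm:
  increments: [0,0,0,0,0,0,0,0,0,0,0,0,0,0,0,0,0,0,0,0]
  newtons: 110

```text
time_s: 7.57
position: [0.4659, -0.0254, 0.1519]
ee_rot: [-180.0, 0.0, 4.8]
force: [0.0, -1.9, -4.6]
gripper_width: 0.242
grasp_force: 107.7
```

```bash
python3 -c "
from h import *
st()
arc(-69,[-78,-87,-96,-105,-114])"
```

```text
t 7.57 F [-29.9 -51.9 151.9] rot [-180.     0.     4.8] force [-0.1 -1.9 -4.6] w 0.242 107.7 q [  39.   20.  -46.  118.   19.   49. -103.]
-78 [np.float64(-0.27), np.float64(0.1), np.float64(0.19)] -87 [np.float64(-0.55), np.float64(0.14), np.float64(0.39)] -96 [np.float64(-0.83), np.float64(0.13), np.float64(0.58)] -105 [np.float64(-1.11), np.float64(0.07), np.float64(0.78)] -114 [np.float64(-1.38), np.float64(-0.04), np.float64(0.97)]
```

Request:
step_arm:
  increments: [0,-0.27,0.1,0.19,0,0,-0.55,0.14,0.39,0,0,-0.83,0.13,0.58,0,0,-1.11,0.07,0.78,0,0,-1.38,-0.04,0.97,0]

```text
time_s: 7.98
position: [0.4379, -0.0295, 0.1312]
ee_rot: [179.7, -0.7, 4.7]
force: [5.2, -9.5, 14.3]
gripper_width: 0.241
grasp_force: 109.9
```

```bash
python3 -c "
from h import *
st()
arc(-114,[-123,-132,-141,-150,-159]);arc(-159,[-168,-177,-186,-195,-204]);arc(-204,[-213,-222,-231,-240,-249]);arc(-249,[-258,-267,-276,-285,-294])"
```

```text
t 7.98 F [-58.1 -53.6 131.2] rot [179.7  -0.7   4.7] force [ 4.4 -9.9 14.3] w 0.241 109.9 q [  41.   19.  -46.  123.   20.   45. -103.]
-123 [np.float64(-0.25), np.float64(-0.16), np.float64(0.17)] -132 [np.float64(-0.47), np.float64(-0.37), np.float64(0.33)] -141 [np.float64(-0.67), np.float64(-0.63), np.float64(0.47)] -150 [np.float64(-0.83), np.float64(-0.91), np.float64(0.58)] -159 [np.float64(-0.95), np.float64(-1.22), np.float64(0.67)] 
-168 [np.float64(-0.08), np.float64(-0.33), np.float64(0.06)] -177 [np.float64(-0.12), np.float64(-0.67), np.float64(0.08)] -186 [np.float64(-0.11), np.float64(-1.02), np.float64(0.08)] -195 [np.float64(-0.06), np.float64(-1.36), np.float64(0.04)] -204 [np.float64(0.04), np.float64(-1.68), np.float64(-0.03)] 
-213 [np.float64(0.13), np.float64(-0.3), np.float64(-0.09)] -222 [np.float64(0.31), np.float64(-0.58), np.float64(-0.22)] -231 [np.float64(0.51), np.float64(-0.81), np.float64(-0.36)] -240 [np.float64(0.75), np.float64(-1.01), np.float64(-0.52)] -249 [np.float64(1.0), np.float64(-1.16), np.float64(-0.7)] 
-258 [np.float64(0.27), np.float64(-0.1), np.float64(-0.19)] -267 [np.float64(0.55), np.float64(-0.14), np.float64(-0.39)] -276 [np.float64(0.83), np.float64(-0.13), np.float64(-0.58)] -285 [np.float64(1.11), np.float64(-0.07), np.float64(-0.78)] -294 [np.float64(1.38), np.float64(0.04), np.float64(-0.97)]
```

Request:
step_arm:
  increments: [0,-0.25,-0.16,0.17,0,0,-0.47,-0.37,0.33,0,0,-0.67,-0.63,0.47,0,0,-0.83,-0.91,0.58,0,0,-0.95,-1.22,0.67,0]

```text
time_s: 8.4
position: [0.4072, -0.0032, 0.112]
ee_rot: [179.7, -0.2, 4.5]
force: [3.1, -15.2, -0.2]
gripper_width: 0.24
grasp_force: 108.5
```

```bash
python3 -c "
from h import *
st()"
```

```text
t 8.4 F [-86.5 -24.8 112. ] rot [179.7  -0.2   4.5] force [  1.8 -15.4  -0.2] w 0.24 108.5 q [  38.   18.  -46.  127.   21.   41. -108.]
```

Request:
step_arm:
  increments: [0,-0.08,-0.33,0.06,0,0,-0.12,-0.67,0.08,0,0,-0.11,-1.02,0.08,0,0,-0.06,-1.36,0.04,0,0,0.04,-1.68,-0.03,0]

```text
time_s: 8.82
position: [0.4015, 0.0391, 0.1112]
ee_rot: [179.7, 0.2, 4.6]
force: [2.2, -12.0, -9.6]
gripper_width: 0.243
grasp_force: 107.9
```

Request:
step_arm:
  increments: [0,0.13,-0.3,-0.09,0,0,0.31,-0.58,-0.22,0,0,0.51,-0.81,-0.36,0,0,0.75,-1.01,-0.52,0,0,1.0,-1.16,-0.7,0]

```text
time_s: 9.23
position: [0.4207, 0.071, 0.1269]
ee_rot: [179.8, 0.6, 4.7]
force: [-2.1, -7.3, -20.3]
gripper_width: 0.241
grasp_force: 108.2
```

```bash
python3 -c "
from h import *
st()"
```

```text
t 9.23 F [-66.8  48.  126.9] rot [179.8   0.6   4.7] force [ -2.7  -7.1 -20.3] w 0.241 108.2 q [  29.   19.  -48.  124.   20.   45. -118.]
```

Request:
step_arm:
  increments: [0,0.27,-0.1,-0.19,0,0,0.55,-0.14,-0.39,0,0,0.83,-0.13,-0.58,0,0,1.11,-0.07,-0.78,0,0,1.38,0.04,-0.97,0]

```text
time_s: 9.65
position: [0.4578, 0.0764, 0.1526]
ee_rot: [-180.0, 0.3, 4.9]
force: [-4.8, -0.2, -20.3]
gripper_width: 0.241
grasp_force: 108.4
```

```bash
python3 -c "
from h import *
st();arc(-294,[-301,-308,-315,-322,-322])"
```

```text
t 9.65 F [-29.4  50.2 152.6] rot [-180.     0.3    4.9] force [ -4.8   0.2 -20.3] w 0.241 108.4 q [  28.   21.  -48.  118.   20.   50. -116.]
-301 [np.float64(0.2), np.float64(0.12), np.float64(-0.14)] -308 [np.float64(0.38), np.float64(0.28), np.float64(-0.26)] -315 [np.float64(0.54), np.float64(0.45), np.float64(-0.38)] -322 [np.float64(0.69), np.float64(0.66), np.float64(-0.48)] -322 [np.float64(0.69), np.float64(0.66), np.float64(-0.48)]
```

Request:
step_arm:
  increments: [0,0.2,0.12,-0.14,0,0,0.38,0.28,-0.26,0,0,0.54,0.45,-0.38,0,0,0.69,0.66,-0.48,0,0,0.69,0.66,-0.48,0]

```text
time_s: 10.07
position: [0.4781, 0.0611, 0.1655]
ee_rot: [-179.9, 0.1, 4.8]
force: [-5.5, 0.9, -15.9]
gripper_width: 0.244
grasp_force: 109.0
```

```bash
python3 -c "
from h import *
st()"
```

```text
t 10.07 F [-10.5  33.3 165.5] rot [-1.799e+02  1.000e-01  4.800e+00] force [ -5.4   1.4 -15.9] w 0.244 109.0 q [  30.   21.  -48.  115.   19.   52. -113.]
```

Request:
step_arm:
  increments: [45,0,0,0,0,45,0,0,0,0,45,-0.24,0,-0.3,0,45,-0.24,0,-0.3,0,20,-0.24,0,-0.3,0]

```text
time_s: 10.48
position: [0.4748, 0.061, 0.1753]
ee_rot: [180.0, -0.3, 4.8]
force: [-0.1, 0.5, 2.1]
gripper_width: 0.324
grasp_force: 1.2
```

Request:
step_arm:
  increments: [0,0,0,0,0,0,0,0,0,0,0,0,0,0,0,0,0,0,0,0]
  newtons: 110

```text
time_s: 10.82
position: [0.4737, 0.0625, 0.1749]
ee_rot: [-180.0, -0.1, 4.9]
force: [-4.3, 4.2, 10.3]
gripper_width: 0.23
grasp_force: 107.5
```

```bash
python3 -c "
from h import *
st()
arc(-323,[-331,-339,-347,-355,-363]);arc(-363,[-371,-379,-387,-395,-403])"
```

```text
t 10.82 F [-14.7  35.  174.9] rot [-1.8e+02 -1.0e-01  4.9e+00] force [-4.   4.6 10.3] w 0.23 107.5 q [  31.   20.  -48.  116.   18.   52. -113.]
-331 [np.float64(0.14), np.float64(0.26), np.float64(-0.1)] -339 [np.float64(0.24), np.float64(0.54), np.float64(-0.17)] -347 [np.float64(0.32), np.float64(0.83), np.float64(-0.22)] -355 [np.float64(0.36), np.float64(1.13), np.float64(-0.25)] -363 [np.float64(0.36), np.float64(1.44), np.float64(-0.25)] 
-371 [np.float64(-0.03), np.float64(0.3), np.float64(0.02)] -379 [np.float64(-0.1), np.float64(0.6), np.float64(0.07)] -387 [np.float64(-0.19), np.float64(0.88), np.float64(0.14)] -395 [np.float64(-0.32), np.float64(1.15), np.float64(0.23)] -403 [np.float64(-0.48), np.float64(1.39), np.float64(0.34)]
```

Request:
step_arm:
  increments: [0,0.12,0.26,-0.1,0,0,0.22,0.54,-0.17,0,0,0.29,0.83,-0.22,0,0,0.32,1.13,-0.25,0,0,0.32,1.44,-0.25,0]

```text
time_s: 11.23
position: [0.4866, 0.0329, 0.1823]
ee_rot: [-179.6, -0.4, 5.1]
force: [-1.3, 14.9, 13.4]
gripper_width: 0.226
grasp_force: 108.8
```

```bash
python3 -c "
from h import *
st()"
```

```text
t 11.23 F [ -4.4   4.5 182.3] rot [-179.6   -0.4    5.1] force [-0.1 14.9 13.4] w 0.226 108.8 q [  34.   20.  -48.  114.   18.   53. -108.]
```

Request:
step_arm:
  increments: [0,-0.04,0.3,0.02,0,0,-0.1,0.6,0.07,0,0,-0.2,0.88,0.14,0,0,-0.32,1.15,0.23,0,0,-0.48,1.39,0.34,0]

```text
time_s: 11.65
position: [0.4814, -0.0063, 0.1758]
ee_rot: [-179.9, -0.8, 5.0]
force: [1.3, 7.0, 22.1]
gripper_width: 0.23
grasp_force: 110.2
```

```bash
python3 -c "
from h import *
st()"
```

```text
t 11.65 F [-12.9 -34.1 175.8] rot [-179.9   -0.8    5. ] force [ 1.9  6.9 22.1] w 0.23 110.2 q [  38.   19.  -47.  116.   18.   52. -104.]
```

```bash
cat >> h.py <<'E'
def tang(a):
    s=bot.get_state();f=s['force']@RF;a=np.radians(a);print('tangential',((f@E2)*np.sin(a)-f[1]*np.cos(a)).round(1))
E
python3 -c "
from h import *
a=-403
for k in range(6): arc(a,[a-8*i for i in range(1,6)]);a-=40" | sed 's/np.float64(//g;s/)//g'
```

```text
-411 [-0.18, 0.21, 0.13] -419 [-0.39, 0.39, 0.27] -427 [-0.61, 0.52, 0.43] -435 [-0.85, 0.62, 0.6] -443 [-1.1, 0.68, 0.77] 
-451 [-0.25, 0.02, 0.18] -459 [-0.5, -0.01, 0.35] -467 [-0.75, -0.08, 0.52] -475 [-0.98, -0.19, 0.69] -483 [-1.2, -0.34, 0.84] 
-491 [-0.2, -0.18, 0.14] -499 [-0.38, -0.4, 0.27] -507 [-0.53, -0.65, 0.37] -515 [-0.65, -0.92, 0.46] -523 [-0.74, -1.2, 0.52] 
-531 [-0.06, -0.3, 0.04] -539 [-0.08, -0.6, 0.05] -547 [-0.07, -0.91, 0.05] -555 [-0.02, -1.21, 0.01] -563 [0.06, -1.5, -0.05] 
-571 [0.11, -0.27, -0.08] -579 [0.26, -0.52, -0.18] -587 [0.43, -0.75, -0.3] -595 [0.63, -0.94, -0.44] -603 [0.84, -1.1, -0.59] 
-611 [0.23, -0.12, -0.16] -619 [0.47, -0.2, -0.33] -627 [0.72, -0.24, -0.51] -635 [0.98, -0.23, -0.68] -643 [1.22, -0.18, -0.86]
```

Request:
step_arm:
  increments: [0,-0.18,0.21,0.13,0,0,-0.39,0.39,0.27,0,0,-0.61,0.52,0.43,0,0,-0.85,0.62,0.6,0,0,-1.1,0.68,0.77,0]

```text
time_s: 12.07
position: [0.4537, -0.0301, 0.1554]
ee_rot: [179.8, -0.5, 4.8]
force: [-3.4, -2.0, 7.0]
gripper_width: 0.229
grasp_force: 108.8
```

```bash
python3 -c "
from h import *
st();tang(-437)"
```

```text
t 12.07 F [-42.4 -55.5 155.4] rot [179.8  -0.5   4.8] force [-3.6 -1.7  7. ] w 0.229 108.8 q [  41.   18.  -47.  120.   18.   48. -101.]
tangential -0.6
```

The tangential load fell from about 14 N to under 1 N and the tracking lag vanished. A small further step should confirm it.

Request:
step_arm:
  increments: [0,-0.12,0,0.09,0,0,-0.25,0.02,0.18,0,0,-0.38,0,0.27,0]

```text
time_s: 12.32
position: [0.4388, -0.0308, 0.1452]
ee_rot: [179.9, 0.0, 4.8]
force: [-3.7, -1.2, 5.5]
gripper_width: 0.227
grasp_force: 108.2
```

```bash
python3 -c "
from h import *
st();tang(-454)
for n in('top','scene'):
    p,C=look(n);F=toF(C.reshape(-1,3))
    m=(F[:,1]>.05)&(F[:,1]<.36)&(F[:,2]>.0775)&(F[:,2]<.0885)&(F[:,0]>-.05)&(F[:,0]<.05);print('jaw top',m.sum(),F[m].min(0).round(4),F[m].max(0).round(4),np.percentile(F[m][:,1],[10,50,90]).round(4))
    z=np.load(n+'0.npz');F=toF(cloud(n,z['d']).reshape(-1,3));m=(F[:,1]>.05)&(F[:,1]<.36)&(F[:,2]>.0775)&(F[:,2]<.0885)&(F[:,0]>-.05)&(F[:,0]<.05);print('was',m.sum(),np.percentile(F[m][:,1],[10,50,90]).round(4))
"
```

```text
t 12.32 F [-57.4 -55.  145.2] rot [179.9   0.    4.8] force [-3.8 -0.9  5.5] w 0.227 108.2 q [  41.   18.  -47.  122.   18.   47. -101.]
tangential -0.1
pawl 91 [-0.0007 -0.1946  0.1604] [-0.0073 -0.2264  0.1334] [ 0.0065 -0.1669  0.1827]
jaw top 275 [-0.0448  0.0501  0.0775] [0.0443 0.2847 0.0885] [0.0545 0.0854 0.1993]
was 280 [0.0545 0.0848 0.2743]
scene 19 knob mean [-0.0044 -0.0489  0.0336] y -0.05 -95.2
jaw top 266 [-0.0451  0.0503  0.0775] [0.0457 0.2058 0.0885] [0.0558 0.0843 0.202 ]
was 277 [0.0543 0.0822 0.2772]
```

The jaw is back 75 mm and the crank is light, with the knob at about -454°. Letting go and retreating.

Request:
step_arm:
  increments: [55,0,0,0,0,55,0,0,0,0,55,0,0,0,0,55,0,0,-0.8,0,55,0,0,-1.8,0]

```text
time_s: 12.83
position: [0.4385, -0.0296, 0.1894]
ee_rot: [-179.9, 0.1, 4.8]
force: [0.6, -0.3, -0.1]
gripper_width: 0.552
grasp_force: 0.0
```

Request:
step_arm:
  increments: [55,0,0,-1,0,55,0,0,-2.3,0,55,0,0,-3.5,0,55,0,0,-4.2,0,55,0,0,-4.2,0]

```text
time_s: 13.25
position: [0.4427, -0.0299, 0.2994]
ee_rot: [179.8, -0.5, 4.8]
force: [0.2, 0.3, -0.5]
gripper_width: 0.548
grasp_force: 0.0
```

```bash
python3 -c "
from h import *
st()
p,C=look('scene');cv2.imwrite('pics/end.png',p);look('top')"
```

```text
t 13.25 F [-53.4 -54.4 299.4] rot [179.8  -0.5   4.8] force [ 0.2  0.3 -0.5] w 0.548 0.0 q [ 50.   4. -51. 112.   3.  65. -88.]
scene 71 knob mean [-0.0228 -0.0417  0.0452] y -0.0433 -118.6
pawl 70 [-0.0007 -0.2013  0.1648] [-0.0074 -0.2269  0.1467] [ 0.0066 -0.1785  0.1842]
```

View pics/end.png

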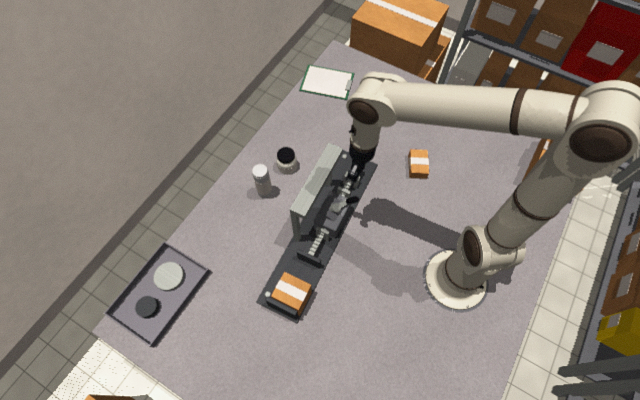

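```bash
python3 -c "
from h import *
for k in range(6): p,C=look('scene')
F=toF(C.reshape(-1,3));m=(F[:,1]>.05)&(F[:,1]<.24)&(F[:,2]>.0775)&(F[:,2]<.0885)&(abs(F[:,0])<.05)
print(np.percentile(F[m][:,1],[10,50,90]).round(4),F[m][:,1].max()); st()"
```

```text
scene 70 knob mean [-0.0227 -0.0413  0.0459] y -0.043 -118.8
pawl 3 [ 0.0061 -0.1677  0.1425] [ 0.005  -0.1729  0.1381] [ 0.0072 -0.1627  0.1458]
scene 71 knob mean [-0.0224 -0.0413  0.0456] y -0.0428 -118.5
pawl 4 [ 0.0056 -0.1675  0.1421] [ 0.0035 -0.1736  0.1393] [ 0.0074 -0.162   0.1443]
scene 73 knob mean [-0.0225 -0.0412  0.045 ] y -0.0432 -118.6
pawl 4 [ 0.0056 -0.1673  0.1423] [ 0.0036 -0.1723  0.1351] [ 0.007  -0.1645  0.1461]
scene 71 knob mean [-0.0227 -0.0414  0.0457] y -0.0435 -118.7
pawl 4 [ 0.0059 -0.1683  0.1407] [ 0.0047 -0.1714  0.1361] [ 0.0067 -0.1639  0.146 ]
scene 71 knob mean [-0.0225 -0.0414  0.0453] y -0.0435 -118.5
pawl 4 [ 0.0054 -0.1668  0.1432] [ 0.0033 -0.1735  0.1368] [ 0.0074 -0.1635  0.148 ]
scene 72 knob mean [-0.0228 -0.0415  0.045 ] y -0.0432 -118.7
pawl 4 [ 0.0058 -0.1679  0.1414] [ 0.0031 -0.1759  0.1356] [ 0.0081 -0.1634  0.1464]
[0.0557 0.0853 0.1988] 0.2023282537547326
t 13.65 F [-57.4 -54.2 294.1] rot [-1.799e+02  1.000e-01  4.800e+00] force [-0.1  0.4 -0.1] w 0.551 0.0 q [ 50.   4. -51. 112.   3.  65. -88.]
```

The crank, the pawl and the jaw are all holding still, and nothing else has moved.

```bash
python3 -c "
from workcell import finish_job
print(finish_job())"
```

```text
the job is handed in; nothing more can be done
None
```

I folded the pawl up to about 0.75 rad and left it there, wound the bar back about 75–78 mm until the crank turned light, let go and handed in the job at about 14 s; in the last pictures the boxed part and the other things looked unmoved.

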